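# Set out the resin kit by height along the wooden rail

## Robot

A 7-joint arm with a two-finger parallel gripper is mounted at the origin on a cart in front of the work surface, level with it; the furniture and walls round the work are solid. World frame = base frame: x ahead of the robot, y to its left, z up, the work surface at z = 0. Lengths are in m, angles in rad, forces in N, time in s.
With the tool pointing down it reaches from about 0.4 to 0.85 m from the base axis. Payload 10.4 kg.
Tool frame: the origin (TCP) lies between the finger pads; the fingertips stand 17 mm ahead of it and the grasp point (between the pads) lies 2 mm behind it; z points along the fingers, y is the direction in which the jaws open and shut (so a half turn about z gives the same grasp; the last joint's range is limited). The gripper opens to 85 mm and grips with 20 to 120 N. Pads are 22 mm wide; open, the fingers measure 114 mm over their backs; the gripper's body (76 mm by 85 mm) begins 54 mm behind the grasp point. The pads swing forward as they close: fully open they stand 13 mm farther back than shut.
Start: joints at [1.177, 0.332, -0.065, 1.46, 0.022, 1.35, -0.088], TCP at [0.226, -0.583, 0.248] pointing down, gripper open.
Joint ranges: [-2.6, 2.6], [-0.5, 2.12], [-1.47, 1.34], [0.16, 2.42], [-1.27, 4.41], [0.06, 2.06], [-2.6, 2.6]. Speed limits (rad/s): [2.22, 2.22, 2.79, 2.79, 3.14, 3.14, 3.14].

## Interface

Orientations are given as a unit quaternion [x, y, z, w].
In Python, from workcell import manip gives the robot as it stands.
- The arm moves only by the tool jog_arm, never from a script. Its argument "steps" is one flat list of numbers, 5 for each row, row after row: the finger opening in m, from 0 to 0.0854, then the shift along the tool's x, y, z in m, then the turn about the tool's z in rad. In form: [gripper, x, y, z, twist, gripper, x, y, z, twist, ...]. A call has exactly 10 rows; each row is the pose to reach, as a shift and turn from the pose commanded when the call began, along the tool's axes at that moment; what a row does not reach only later rows make up. A row lasts 1/10 s, in which the tool goes at most 50 mm and 8.59 degrees, less where a joint would pass 70% of its speed; a pose out of reach is approached as far as the arm can. A call with a gripper value outside its range is refused whole. The fingers move at their own pace and stop on an object; "grip_force" is the grip in N (left out, the last holds). Time passes only in rows, so rows that repeat a pose let the fingers close, or fill a call up. It gives the time, the measured TCP pose, the force and the opening at its end, in the units of the state.
- manip.get_obs(): the state, without advancing time (a new reading comes with each control period).
- manip.camera(name): name is "scene" or "top" or "wrist"; returns (picture, depth): 420x560x3 uint8, red, green, blue; 420x560 float32, m along the optical axis (not along the pixel's ray), 0 where there is no reading.
- manip.calibration(name): a dict with "mtx" (3x3 intrinsics, pixels), "world_to_cam" (4x4, takes a point from world to camera coordinates). Camera axes: x right, y down, z forward; pixel columns grow to the right and rows downward; lengths in m; the calibration is good to about 2 mm. The wrist camera is an equidistant fisheye: a pixel r from the principal point sees the ray r / f radians off the axis. A picture is of the moment at which its call begins: read the wrist's pose just before it. calibration takes no time and is no camera call; for the wrist camera it gives the pose at the moment of the call.
- manip.hand_in(): hands the job in, once; it reports no verdict.
The state is a dict: "clock": time; "joint_pos": joint angles; "joint_velocities": joint speeds; "tau": joint torques, N m; "position": TCP position; "ee_rot": TCP orientation; "ft_force": force on the tool from outside, world axes, zero at the start; "torque": the same for the moment, N m; "grip_width": opening from 0.0 (shut) to 1.0 (fully open).
Only numpy, scipy, OpenCV 4.12 (cv2) and the standard library are available. Lean on these libraries where they do the work, as an engineer would, in place of code of your own. Each camera call takes 0.05 s, during which the arm holds its last target.

## Task

Set out the resin kit in order of height along the wooden rail: the two squeeze bottles, the open vial and the mixing cup that stand between the robot and the rail, one centred on each cork disc, with the tallest next to the rail's tall post and each one lower than the last down to the lowest next to the flat knob. Keep each one upright all the way, and leave all four standing freely on their discs.

Things in the scene. Friction and masses are not known exactly. Their poses are not given: they have to be found in the camera images.
- tall_bottle_centre (a point): The taller of two resin squeeze bottles: white body with a blue label, black screw collar and white pointed nozzle; 102 mm tall over all. Round straight body 33 mm across, from the foot up to 60 mm; above it collar (20 mm across) and nozzle (10 mm). 50 g. Stands upright on the table at the start, nearer the robot than the rail; the point is its centre, half-way up; z is its own upward axis.
- small_bottle_centre (a point): The shorter resin squeeze bottle: cream body with a green label, yellow screw collar and cream pointed nozzle; 86 mm tall over all. Round straight body 30 mm across, from the foot up to 50 mm; above it collar (20 mm across) and nozzle (10 mm). 45 g. Stands upright on the table at the start, nearer the robot than the rail; the point is its centre, half-way up; z is its own upward axis.
- vial_centre (a point): Open straight round plastic vial, blue, 33 mm across and 40 mm tall. 20 g. Stands upright on the table at the start, nearer the robot than the rail; the point is its centre, half-way up; z is its own upward axis.
- cup_centre (a point): Open silicone mixing cup, cream, 41 mm across at the rim, tapering to 34 mm at the foot, 28 mm tall. Grip it from outside, across the rim. 20 g. Stands upright on the table at the start, nearer the robot than the rail; the point is its centre, half-way up; z is its own upward axis.
- disc_1: Fixed round cork disc, 52 mm across and 4 mm thick, lying on the rail, the first of four in a row, at the rail's left (+y) end. Origin: centre of its underside, so its top is 4 mm above (18 mm above the table). The row's four discs stand about 85 mm apart, centre to centre, along the rail, a fixed pale wooden board 430 mm long, 70 mm wide and 14 mm high, which lies across in front of the robot (turned up to 7 degrees, as the line from disc_1 to disc_4 shows).
- disc_2: Fixed round cork disc, 52 mm across and 4 mm thick, lying on the rail, second from the left. Origin: centre of its underside, so its top is 4 mm above (18 mm above the table).
- disc_3: Fixed round cork disc, 52 mm across and 4 mm thick, lying on the rail, third from the left. Origin: centre of its underside, so its top is 4 mm above (18 mm above the table).
- disc_4: Fixed round cork disc, 52 mm across and 4 mm thick, lying on the rail, fourth, at the rail's right (-y) end. Origin: centre of its underside, so its top is 4 mm above (18 mm above the table).
- tall_post: Fixed slender turned wooden post, 60 mm tall, 22 mm across its foot and 20 mm across its head, standing at one end of the rail about 60 mm beyond the end disc; which end varies. Origin: centre of its foot, on the rail's top.
- low_knob: Fixed wide flat wooden knob, 36 mm across and 14 mm tall, at the rail's other end about 60 mm beyond the end disc. Origin: centre of its foot, on the rail's top.
Things that resemble listed ones, but are neither listed nor needed, are in the scene too. What is shaped like the part that bears vial_centre but green, red or yellow is not meant.

How it is judged:
By the outcome, as a careful person would: the job done as asked, in the order asked, and still so for the second after the job is handed in, with the robot touching nothing.
It also fails if it takes over 104 s, if anything falls off the work surface, if the arm or the gripper's body presses on something with over 40 N, if the wrist force passes 120 N, or if a joint passes its speed limit or range.

## Working session

There is one attempt and no reset: what is moved stays moved. The work goes in short steps, Python scripts to look and compute and a tool call to move; the robot and the scene stay as the last step left them, time stands still between calls to the robot, and variables do not carry over. Pictures are saved under pics/ and viewed, and the job is handed in when it is done.

Besides the shell and the picture viewer there is one more tool, called after "Call:" in YAML: its name, and indented under it one key for each argument. jog_arm: Moves the arm, as the interface text tells. Its arguments: {"type":"object","properties":{"steps":{"type":"array"},"grip_force":{"type":"number"}},"required":["steps"]}

```bash
mkdir -p pics; ls; python3 - <<'E'
from workcell import manip
import cv2,numpy as np
np.set_printoptions(precision=4,suppress=True)
o=manip.get_obs(); print(o)
for n in ["scene","top"]:
    p,d=manip.camera(n); np.savez(f"{n}0.npz",p=p,d=d); cv2.imwrite(f"pics/{n}0.png",p[:,:,::-1])
    print(n,manip.calibration(n))
E
```

```text
pics
{'clock': 0.0, 'joint_pos': array([ 1.1774,  0.3329, -0.0646,  1.461 ,  0.0216,  1.3499, -0.0885]), 'joint_velocities': array([-0.0014, -0.    ,  0.0001, -0.0004, -0.0028, -0.0007,  0.0007]), 'tau': array([ -0.0005, -62.5452,   0.0487, -39.1603,   0.0163,   0.01  ,
         0.0001]), 'position': array([ 0.2263, -0.5822,  0.2475]), 'ee_rot': array([ 0.9829,  0.1843, -0.0002, -0.0007]), 'ft_force': array([0.0779, 0.7055, 0.1009]), 'torque': array([ 0.0318, -0.0027, -0.0477]), 'grip_width': 1.0026216302511481}
scene {'mtx': array([[429.9073,   0.    , 286.1419],
       [  0.    , 429.9073, 210.6949],
       [  0.    ,   0.    ,   1.    ]]), 'world_to_cam': array([[-0.8489, -0.5285, -0.0076,  0.4391],
       [-0.3306,  0.5423, -0.7724,  0.2236],
       [ 0.4123, -0.6532, -0.6351,  0.7471],
       [ 0.    ,  0.    ,  0.    ,  1.    ]])}
top {'mtx': array([[470.3399,   0.    , 273.3236],
       [  0.    , 470.3399, 207.2757],
       [  0.    ,   0.    ,   1.    ]]), 'world_to_cam': array([[ 0.0156, -0.9998, -0.012 ,  0.0035],
       [-0.9979, -0.0148, -0.0627,  0.486 ],
       [ 0.0625,  0.013 , -0.998 ,  1.1663],
       [ 0.    ,  0.    ,  0.    ,  1.    ]])}
```

View pics/scene0.png

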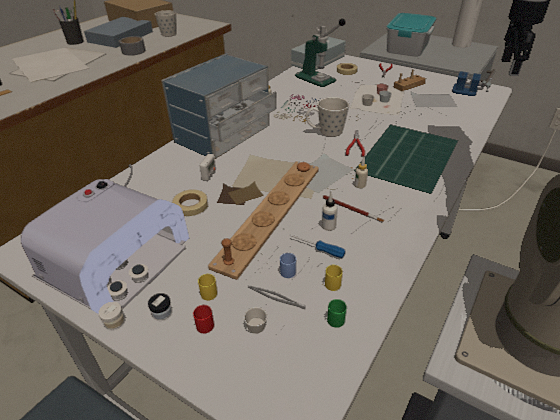

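View pics/top0.png

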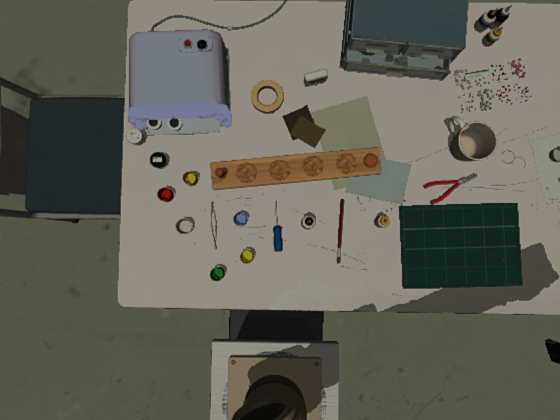

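The top view shows the post at (221,172), at the +y end, and the knob at (371,160). The tall bottle is near (308,221), the small bottle (383,221), the blue vial (241,218) and the cup (185,226). So the order is disc_1 tall bottle, disc_2 small bottle, disc_3 vial, disc_4 cup. Next I'll measure them with enlarged crops.

```bash
cat > h.py <<'E'
import numpy as np,cv2
from workcell import manip
np.set_printoptions(precision=4,suppress=True)
def ray(n,u,v,z,cal=None):
    c=cal or manip.calibration(n);K=c["mtx"];T=c["world_to_cam"];R=T[:3,:3];t=T[:3,3]
    o=-R.T@t; d=R.T@np.linalg.inv(K)@np.array([u,v,1.]); return o+d*(z-o[2])/d[2]
def proj(n,P,cal=None):
    c=cal or manip.calibration(n);q=c["world_to_cam"]@np.append(P,1);q=c["mtx"]@q[:3];return q[:2]/q[2]
E
python3 - <<'E'
from h import *
p=np.load("top0.npz")["p"]; s=np.load("scene0.npz")["p"]
c=p[130:270,160:400]; a=cv2.resize(c,None,fx=3.3,fy=3.3,interpolation=cv2.INTER_CUBIC)
cv2.imwrite("pics/topc.png",a[:,:,::-1])
c=s[150:340,190:390]; a=cv2.resize(c,None,fx=3,fy=3,interpolation=cv2.INTER_CUBIC)
cv2.imwrite("pics/scc.png",a[:,:,::-1])
E
```

```text
(no output)
```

View pics/topc.png

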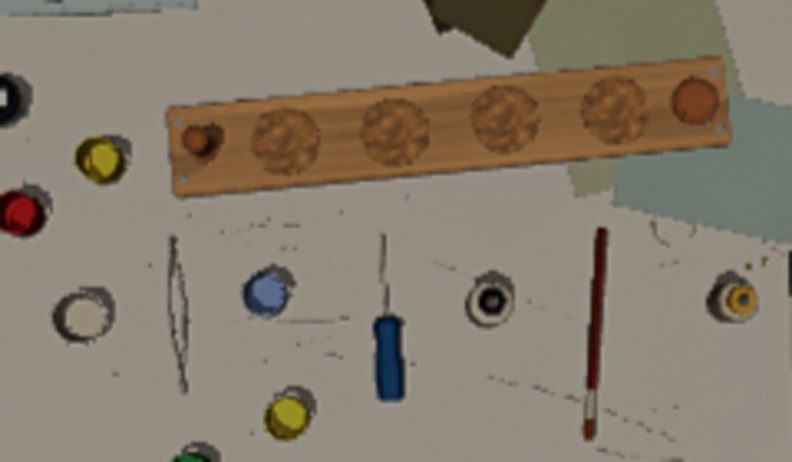

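View pics/scc.png

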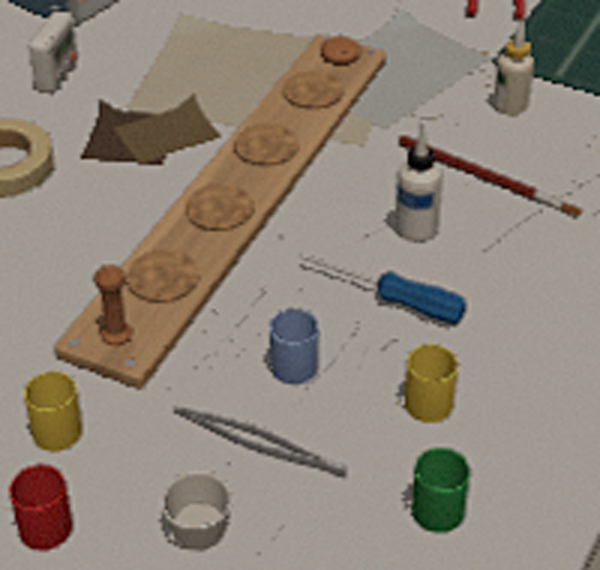

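```bash
python3 - <<'E'
from h import *
def T(x,y,z): return ray("top",(x+.5)/3.3-.5+160,(y+.5)/3.3-.5+130,z)
def S(x,y,z): return ray("scene",(x+.5)/3-.5+190,(y+.5)/3-.5+150,z)
for n,t,s in zip("1234",[(286,141),(395,132),(505,118),(615,110)],[(162,276),(221,207),(267,145),(313,90)]): print("disc",n,T(*t,.018),S(*s,.018))
cs=[T(*q,.014) for q in [(168,107),(720,57),(730,145),(176,196)]]; print("rail corners",*cs, np.mean(cs,0))
e=(cs[1]+cs[2]-cs[0]-cs[3])/2; print("len,ang",np.linalg.norm(e),np.arctan2(e[0],-e[1]))
print("post head",T(197,140,.074),S(109,275,.074)); print("knob",T(695,100,.028),S(342,49,.028))
print("cup rim",T(82,314,.028),S(197,497,.028))
print("vial rim",T(267,292,.04),S(295,325,.04))
print("tall tip/ collar",T(490,300,.102),T(492,299,.075), S(422,126,.102)); 
print("small tip",T(742,298,.086),S(518,22,.086))
print("yellow",T(288,414,.04),S(432,362,.04))
# masks
for n,f in (("top","top0.npz"),("scene","scene0.npz")):
    p=np.load(f)["p"]; h=cv2.cvtColor(p,cv2.COLOR_RGB2HSV)
    m=((h[...,0]>100)&(h[...,0]<125)&(h[...,1]>70)&(h[...,2]>60)).astype(np.uint8)
    k,l,st,c=cv2.connectedComponentsWithStats(m)
    for i in range(1,k):
        if st[i,4]>25: print(n,st[i],c[i])
E
```

```text
disc 1 [0.5728 0.0802 0.018 ] [0.5717 0.0837 0.018 ]
disc 2 [ 0.5809 -0.0029  0.018 ] [ 0.5784 -0.0007  0.018 ]
disc 3 [ 0.5928 -0.0866  0.018 ] [ 0.59   -0.0832  0.018 ]
disc 4 [ 0.6001 -0.1704  0.018 ] [ 0.5978 -0.1675  0.018 ]
rail corners [0.5984 0.1717 0.014 ] [ 0.6427 -0.251   0.014 ] [ 0.575  -0.2587  0.014 ] [0.5298 0.1639 0.014 ] [ 0.5865 -0.0435  0.014 ]
len,ang 0.42504320239784 0.10556102640862121
post head [0.565 0.141 0.074] [0.5633 0.1465 0.074 ]
knob [ 0.6069 -0.2293  0.028 ] [ 0.6008 -0.2212  0.028 ]
cup rim [0.4382 0.2307 0.028 ] [0.4358 0.233  0.028 ]
vial rim [0.4564 0.0906 0.04  ] [0.4543 0.0936 0.04  ]
tall tip/ collar [ 0.4507 -0.0716  0.102 ] [ 0.4524 -0.0747  0.075 ] [ 0.4483 -0.0681  0.102 ]
small tip [ 0.4555 -0.2519  0.086 ] [ 0.4556 -0.2529  0.086 ]
yellow [0.3662 0.0733 0.04  ] [0.3626 0.0759 0.04  ]
top [235 213  12  12 105] [240.3905 218.9238]
top [275 227   6  24 108] [277.5648 239.    ]
scene [458  72  10   6  45] [462.4667  74.4889]
scene [473  74   8   7  41] [476.3415  76.5122]
scene [453  85  23   9  77] [462.9351  90.2987]
scene [325 214   9   6  38] [329.0263 216.7632]
scene [316 241  29  16 234] [330.3974 248.4744]
scene [280 254   9  10  36] [284.0833 257.6389]
scene [280 263  15  15 110] [287.3182 270.6   ]
```

Both views agree to about 3 mm. I'll move above the small bottle at (0.456,-0.251) and turn so the tool axes line up with the world.

Call:
jog_arm:
  steps: [0.06,0.033,-0.0225,0,-0.12,0.06,0.067,-0.045,0,-0.24,0.06,0.1,-0.0675,0,-0.36,0.06,0.134,-0.09,0,-0.48,0.06,0.167,-0.113,0,-0.6,0.06,0.2,-0.135,0,-0.72,0.06,0.234,-0.158,0,-0.84,0.06,0.267,-0.18,0,-0.96,0.06,0.3,-0.203,0,-1.08,0.06,0.334,-0.226,0,-1.2]
  grip_force: 30

```text
clock: 1.1
position: [0.4563, -0.2494, 0.2481]
ee_rot: [0.705, 0.709, -0.0, -0.0]
ft_force: [0.3, -0.5, -0.3]
grip_width: 0.703
```

```bash
python3 - <<'E'
from h import *
c=manip.calibration("wrist"); p,d=manip.camera("wrist"); o=manip.get_obs()
print(o["position"],o["ee_rot"]); print(c)
cv2.imwrite("pics/w1.png",p[:,:,::-1])
for P in [(.4555,-.2525,.086),(.4555,-.2525,.0)]:
    q=(c["world_to_cam"]@np.append(P,1))[:3]; th=np.arctan2(np.hypot(q[0],q[1]),q[2]); f=c["mtx"][0,0]
    print(P, c["mtx"][:2,2]+f*th*q[:2]/np.hypot(q[0],q[1]))
E
```

```text
[ 0.4604 -0.2424  0.2484] [ 0.6998  0.7143  0.0015 -0.0002]
{'mtx': array([[325.1923,   0.    , 281.9006],
       [  0.    , 325.1923, 206.2292],
       [  0.    ,   0.    ,   1.    ]]), 'world_to_cam': array([[ 1.    ,  0.0046, -0.0003, -0.457 ],
       [ 0.0044, -0.9486,  0.3165, -0.2798],
       [ 0.0011, -0.3165, -0.9486,  0.3009],
       [ 0.    ,  0.    ,  0.    ,  1.    ]])}
(0.4555, -0.2525, 0.086) [278.9358 194.2223]
(0.4555, -0.2525, 0.0) [279.6019 173.687 ]
```

View pics/w1.png

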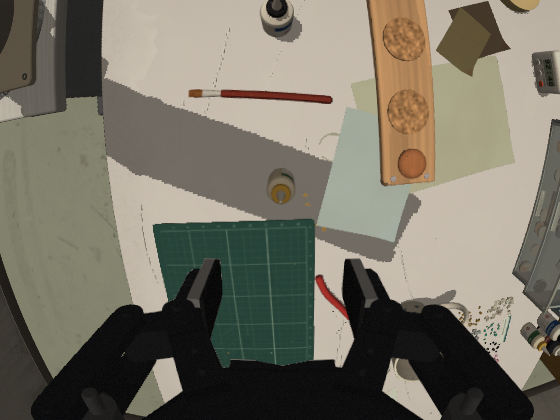

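The wrist view shows the small bottle's tip near (281,197), with (279,194) predicted, so they agree to about 2 mm. I'll descend partway, let the arm settle, and check again.

Call:
jog_arm:
  steps: [0.06,0,0,0,0,0.06,0,0,0.02,0,0.06,0,0,0.05,0,0.06,0,0,0.08,0,0.06,0,0,0.1,0,0.06,0,0,0.115,0,0.06,0,0,0.12,0,0.06,0,0,0.12,0,0.06,0,0,0.12,0,0.06,0,0,0.12,0]

```text
clock: 2.15
position: [0.4563, -0.2513, 0.1293]
ee_rot: [0.707, 0.707, 0.0, 0.001]
ft_force: [0.2, -0.0, 1.2]
grip_width: 0.705
```

```bash
cat >> h.py <<'E'
def wproj(c,P):
    q=(c["world_to_cam"]@np.append(P,1))[:3]; r=np.hypot(q[0],q[1]); return c["mtx"][:2,2]+c["mtx"][0,0]*np.arctan2(r,q[2])*q[:2]/r
def wray(c,u,v,z):
    T=c["world_to_cam"];R=T[:3,:3];o=-R.T@T[:3,3]; a=(np.array([u,v])-c["mtx"][:2,2])/c["mtx"][0,0]; t=np.hypot(*a)
    d=R.T@np.array([*(a/t*np.sin(t)),np.cos(t)]); return o+d*(z-o[2])/d[2]
def wshot(name):
    import pickle
    c=manip.calibration("wrist"); p,d=manip.camera("wrist"); pickle.dump((c,p,d),open(name+".pkl","wb"))
    cv2.imwrite(f"pics/{name}.png",p[:,:,::-1]); o=manip.get_obs(); print(o["clock"],o["position"],o["ee_rot"]); return c,p,d
E
python3 - <<'E'
from h import *
print(manip.get_obs()["position"])
c,p,d=wshot("w2")
for P in [(.4555,-.2525,.086),(.4555,-.2525,.0)]: print(wproj(c,P))
E
```

```text
[ 0.4563 -0.2513  0.1293]
2.2 [ 0.4563 -0.2512  0.1292] [0.7072 0.707  0.0001 0.0007]
[277.0265 249.1838]
[278.3606 203.1743]
```

View pics/w2.png

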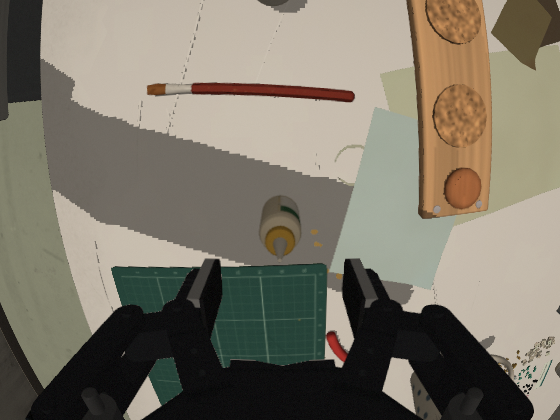

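```bash
python3 - <<'E'
from h import *;import pickle
c,p,d=pickle.load(open("w2.pkl","rb"))
print(wray(c,281,253,.086),wray(c,280,236,.056),"d4",wray(c,459,115,.018),"d3",wray(c,453,18,.018),"knob",wray(c,463,188,.028))
E
```

```text
[ 0.4578 -0.255   0.086 ] [ 0.4571 -0.2574  0.056 ] d4 [ 0.5994 -0.1727  0.018 ] d3 [ 0.5926 -0.0937  0.018 ] knob [ 0.6046 -0.2304  0.028 ]
```

Call:
jog_arm:
  steps: [0.06,-0.002,0.001,0.02,0,0.06,-0.002,0.001,0.04,0,0.06,-0.002,0.001,0.06,0,0.06,-0.002,0.001,0.075,0,0.06,-0.002,0.001,0.085,0,0.06,-0.002,0.001,0.09,0,0.06,-0.002,0.001,0.09,0,0.02,-0.002,0.001,0.09,0,0.02,-0.002,0.001,0.09,0,0.02,-0.002,0.001,0.09,0]
  grip_force: 30

```text
clock: 3.2
position: [0.4573, -0.2532, 0.0391]
ee_rot: [0.707, 0.707, 0.0, 0.001]
ft_force: [-0.4, 0.0, 3.7]
grip_width: 0.335
```

Call:
jog_arm:
  steps: [0.02,0,0,0,0,0.02,0,0,0,0,0.02,0,0,0,0,0.02,0,0,0,0,0.02,0,0,0,0,0.02,0,0,-0.01,0,0.02,0,0,-0.025,0,0.02,0,0,-0.05,0,0.02,0,0,-0.07,0,0.02,0,0,-0.08,0]

```text
clock: 4.2
position: [0.4579, -0.2533, 0.1213]
ee_rot: [0.707, 0.707, 0.0, 0.002]
ft_force: [-0.3, 0.2, -0.8]
grip_width: 0.337
```

```bash
python3 - <<'E'
from h import *
c,p,d=wshot("w3")
s,_=manip.camera("scene");cv2.imwrite("pics/s3.png",cv2.resize(s[120:280,240:440],None,fx=3,fy=3)[:,:,::-1])
E
```

```text
4.25 [ 0.4582 -0.2535  0.1218] [0.7071 0.7071 0.0004 0.0022]
```

View pics/w3.png

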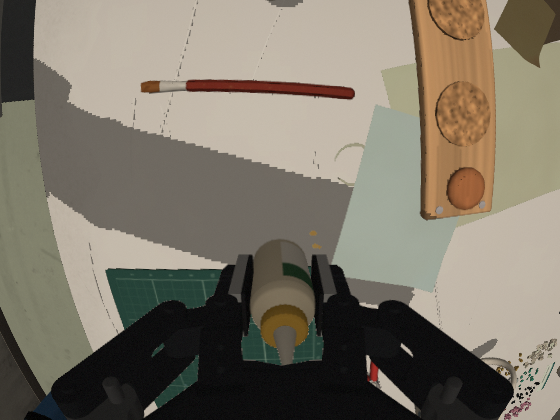

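View pics/s3.png

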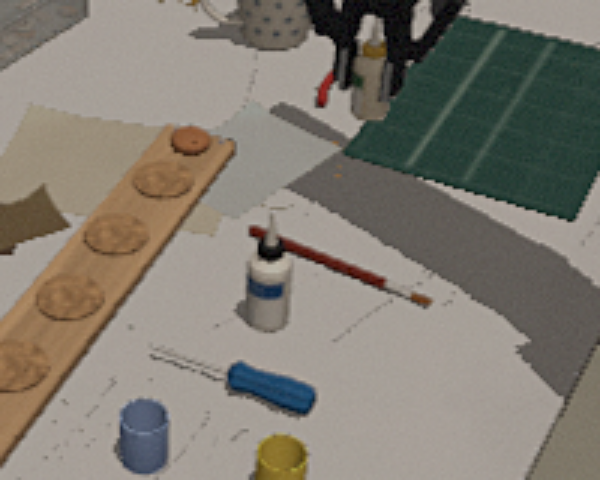

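The small bottle is held upright, at 28.8 mm opening. I'll carry it to a standoff short of disc_2 and measure the discs with the wrist camera.

Call:
jog_arm:
  steps: [0.02,0.008,0.006,-0.01,0,0.02,0.03,0.022,-0.02,0,0.02,0.06,0.045,-0.03,0,0.02,0.09,0.067,-0.03,0,0.02,0.12,0.09,-0.03,0,0.02,0.145,0.108,-0.03,0,0.02,0.158,0.118,-0.03,0,0.02,0.163,0.122,-0.03,0,0.02,0.163,0.122,-0.03,0,0.02,0.163,0.122,-0.03,0]

```text
clock: 5.3
position: [0.5782, -0.0915, 0.1481]
ee_rot: [0.708, 0.706, -0.001, -0.0]
ft_force: [-0.1, -1.4, -0.4]
grip_width: 0.339
```

```bash
python3 - <<'E'
from h import *
c,p,d=wshot("w4")
for P in [(.5725,.082,.018),(.58,-.002,.018),(.5915,-.085,.018)]: print(wproj(c,P))
E
```

```text
5.35 [ 0.5782 -0.0917  0.1482] [ 0.7079  0.7063 -0.0005  0.0001]
[271.7144 -11.0491]
[281.5915  90.9887]
[295.8313 193.9305]
```

View pics/w4.png

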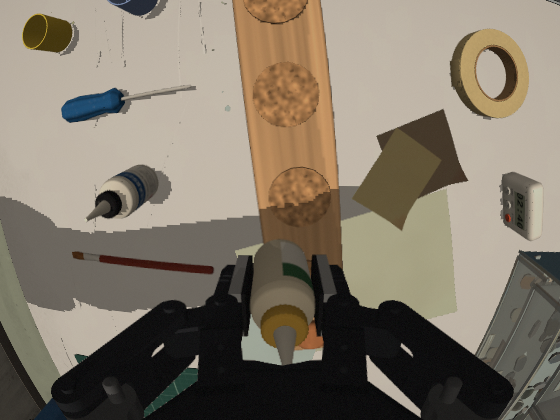

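```bash
python3 - <<'E'
from h import *;import pickle
c,p,d=pickle.load(open("w4.pkl","rb"))
print("d2",wray(c,287,94,.018),"d3",wray(c,299,195,.018),"d1 guess",wray(c,276,-10,.018))
h=cv2.cvtColor(p,cv2.COLOR_RGB2HSV)
# held bottle collar blob
m=((h[...,0]>15)&(h[...,0]<30)&(h[...,1]>110)&(h[...,2]>60)).astype(np.uint8); m[:280]=0;m[:,:255]=0;m[:,315:]=0
k,l,st,ce=cv2.connectedComponentsWithStats(m);i=1+st[1:,4].argmax();print(st[i],ce[i])
pz=.1482-.039
print("tip",wray(c,286,361,.086+pz)," collar top",wray(c,286,330,.060+pz))
E
```

```text
d2 [ 0.5842 -0.0044  0.018 ] d3 [ 0.5941 -0.0859  0.018 ] d1 guess [0.5758 0.081  0.018 ]
[ 261  304   48   44 1281] [283.7354 322.6667]
tip [ 0.5816 -0.0907  0.1952]  collar top [ 0.5819 -0.0987  0.1692]
```

Call:
jog_arm:
  steps: [0.02,0.01,0.001,0,0,0.02,0.03,0.0025,0,0,0.02,0.05,0.0025,0,0,0.02,0.07,0.0025,0,0,0.02,0.082,0.0025,0,0,0.02,0.088,0.0025,0.01,0,0.02,0.0885,0.0025,0.03,0,0.02,0.0885,0.0025,0.05,0,0.02,0.0885,0.0025,0.065,0,0.02,0.0885,0.0025,0.07,0]

```text
clock: 6.35
position: [0.5803, -0.0021, 0.0761]
ee_rot: [0.707, 0.707, -0.001, -0.001]
ft_force: [0.1, -0.4, -0.7]
grip_width: 0.338
```

Call:
jog_arm:
  steps: [0.02,0,0,0.005,0,0.02,0,0,0.01,0,0.02,0,0,0.014,0,0.02,0,0,0.018,0,0.02,0,0,0.02,0,0.02,0,0,0.02,0,0.02,0,0,0.02,0,0.02,0,0,0.02,0,0.02,0,0,0.02,0,0.02,0,0,0.02,0]

```text
clock: 7.35
position: [0.5815, -0.0014, 0.0584]
ee_rot: [0.707, 0.707, 0.0, 0.0]
ft_force: [0.5, 0.5, -0.0]
grip_width: 0.342
```

```bash
python3 - <<'E'
from h import *
s,_=manip.camera("scene");cv2.imwrite("pics/s5.png",cv2.resize(s[120:280,190:390],None,fx=3,fy=3)[:,:,::-1])
o=manip.get_obs();print(o["position"],o["ft_force"])
E
```

```text
[ 0.5814 -0.0014  0.0584] [-0.2801  0.049  -0.4891]
```

View pics/s5.png

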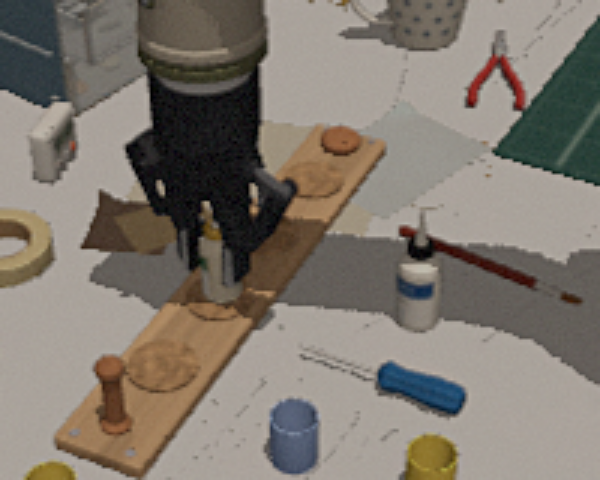

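The foot, at about (220,300), sits centred on disc_2. I'll lower the last millimetre, release and lift.

Call:
jog_arm:
  steps: [0.02,0,0,0.001,0,0.02,0,0,0.001,0,0.06,0,0,0.001,0,0.06,0,0,0.001,0,0.06,0,0,0.001,0,0.06,0,0,0.001,0,0.06,0,0,-0.01,0,0.06,0,0,-0.03,0,0.06,0,0,-0.06,0,0.06,0,0,-0.09,0]

```text
clock: 8.4
position: [0.5812, -0.0012, 0.15]
ee_rot: [0.707, 0.707, 0.0, -0.0]
ft_force: [-0.5, 0.2, 0.2]
grip_width: 0.702
```

Call:
jog_arm:
  steps: [0.06,-0.008,-0.015,-0.02,0,0.06,-0.02,-0.04,-0.02,0,0.06,-0.035,-0.065,-0.02,0,0.06,-0.05,-0.09,-0.02,0,0.06,-0.062,-0.115,-0.02,0,0.06,-0.068,-0.126,-0.02,0,0.06,-0.07,-0.13,-0.01,0,0.06,-0.07,-0.13,-0.01,0,0.06,-0.07,-0.13,-0.01,0,0.06,-0.07,-0.13,-0.01,0]

```text
clock: 9.4
position: [0.4522, -0.0706, 0.1583]
ee_rot: [0.707, 0.708, 0.0, -0.0]
ft_force: [0.2, 0.6, 0.7]
grip_width: 0.701
```

```bash
python3 - <<'E'
from h import *
c,p,d=wshot("w6")
for P in [(.451,-.071,.102),(.451,-.071,.0)]: print(wproj(c,P))
E
```

```text
9.45 [ 0.4521 -0.0707  0.1583] [ 0.7067  0.7075  0.0003 -0.0001]
[276.7981 238.8132]
[278.446  192.7543]
```

View pics/w6.png

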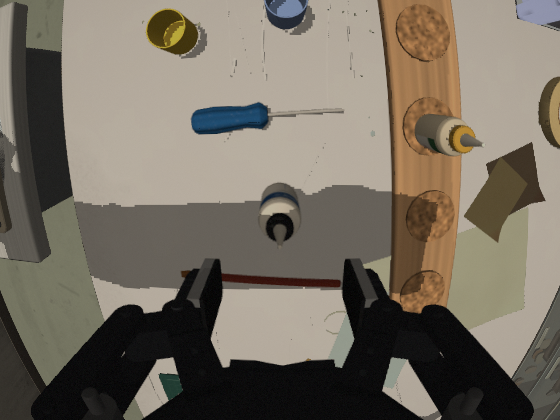

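```bash
python3 - <<'E'
from h import *;import pickle
c,p,d=pickle.load(open("w6.pkl","rb"))
print("tip",wray(c,280,244,.102),"d1",wray(c,422,33,.018),"d2",wray(c,430,126,.018),"small tip",wray(c,480,144,.104),"d3",wray(c,430,216,.018))
E
```

```text
tip [ 0.453  -0.0745  0.102 ] d1 [0.5729 0.0772 0.018 ] d2 [ 0.5829 -0.0042  0.018 ] small tip [ 0.5792 -0.0077  0.104 ] d3 [ 0.593  -0.0874  0.018 ]
```

Call:
jog_arm:
  steps: [0.06,-0.0015,0,0.02,0,0.06,-0.0015,0,0.045,0,0.06,-0.0015,0,0.07,0,0.06,-0.0015,0,0.09,0,0.06,-0.0015,0,0.102,0,0.06,-0.0015,0,0.107,0,0.06,-0.0015,0,0.107,0,0.06,-0.0015,0,0.107,0,0.025,-0.0015,0,0.107,0,0.025,-0.0015,0,0.107,0]

```text
clock: 10.45
position: [0.4518, -0.073, 0.052]
ee_rot: [0.707, 0.707, 0.0, 0.001]
ft_force: [-0.7, 1.1, 1.8]
grip_width: 0.376
```

Call:
jog_arm:
  steps: [0.025,0,0,0,0,0.025,0,0,0,0,0.025,0,0,0,0,0.025,0,0,-0.01,0,0.025,0,0,-0.03,0,0.025,0,0,-0.055,0,0.025,0,0,-0.08,0,0.025,0,0,-0.1,0,0.025,0,0,-0.11,0,0.025,0,0,-0.11,0]

```text
clock: 11.45
position: [0.452, -0.073, 0.1626]
ee_rot: [0.707, 0.707, 0.0, 0.001]
ft_force: [1.0, -0.4, -1.0]
grip_width: 0.364
```

```bash
python3 - <<'E'
from h import *
c,p,d=wshot("w7")
s,_=manip.camera("scene");cv2.imwrite("pics/s7.png",cv2.resize(s[120:280,190:390],None,fx=3,fy=3)[:,:,::-1])
E
```

```text
11.5 [ 0.4514 -0.0729  0.1614] [0.7071 0.7071 0.0001 0.0004]
```

View pics/w7.png

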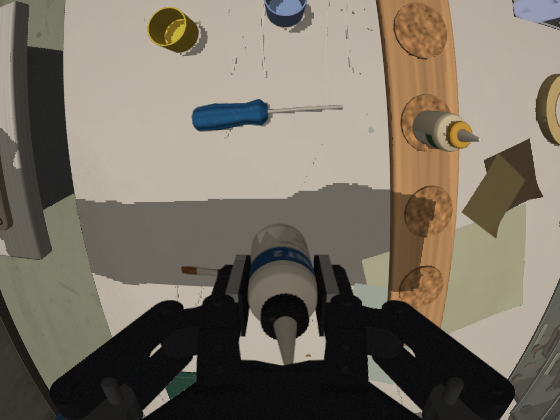

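View pics/s7.png

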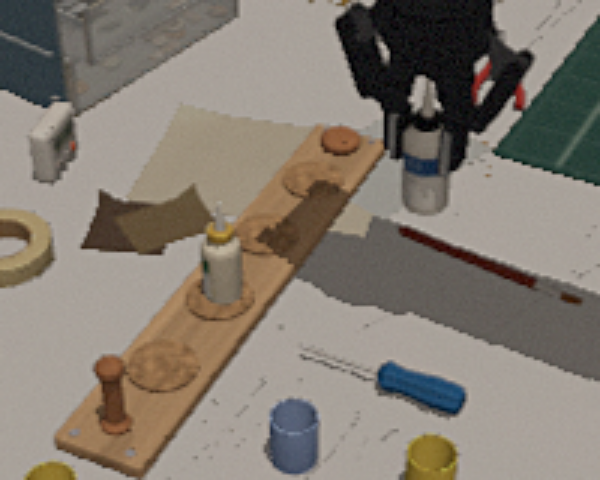

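Call:
jog_arm:
  steps: [0.025,0.01,0,-0.005,0,0.025,0.035,0.01,-0.01,0,0.025,0.065,0.025,-0.01,0,0.025,0.095,0.05,-0.01,0,0.025,0.12,0.075,-0.01,0,0.025,0.14,0.1,-0.01,0,0.025,0.152,0.115,-0.01,0,0.025,0.156,0.121,-0.01,0,0.025,0.156,0.121,0,0,0.025,0.156,0.121,0.01,0]

```text
clock: 12.55
position: [0.5716, 0.0826, 0.1501]
ee_rot: [0.707, 0.707, -0.001, -0.0]
ft_force: [-0.4, -0.6, -0.7]
grip_width: 0.363
```

Call:
jog_arm:
  steps: [0.025,0,0,0.01,0,0.025,0,0,0.03,0,0.025,0,0,0.05,0,0.025,0,0,0.06,0,0.025,0,0,0.068,0,0.025,0,0,0.072,0,0.025,0,0,0.072,0,0.025,0,0,0.072,0,0.025,0,0,0.072,0,0.025,0,0,0.072,0]

```text
clock: 13.55
position: [0.5727, 0.0831, 0.0798]
ee_rot: [0.707, 0.707, 0.0, 0.0]
ft_force: [-0.0, -0.6, -0.9]
grip_width: 0.368
```

```bash
python3 - <<'E'
from h import *
s,_=manip.camera("scene");cv2.imwrite("pics/s8.png",cv2.resize(s[180:280,190:320],None,fx=6,fy=6,interpolation=cv2.INTER_CUBIC)[:,:,::-1])
c=manip.calibration("scene")
for P in [(.5723,.083),(.5815,-.0013)]:
  for z in (.018,): print((proj("scene",(*P,z))+.5-[190,180])*6-.5)
o=manip.get_obs();print(o["position"],o["ft_force"])
E
```

```text
[324.2006 370.7889]
[436.6525 230.8793]
[0.5726 0.0831 0.0797] [ 0.0903  0.2302 -0.6904]
```

View pics/s8.png

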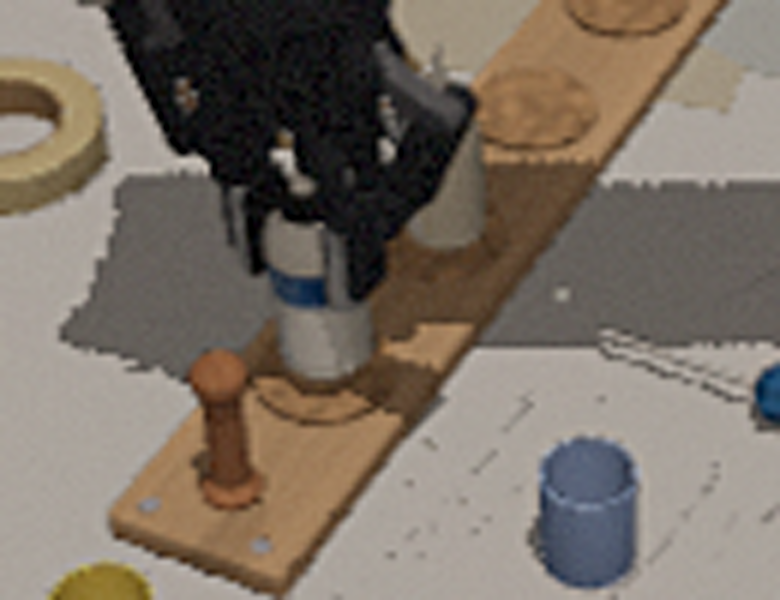

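Call:
jog_arm:
  steps: [0.025,0,0,0.004,0,0.025,0,0,0.008,0,0.025,0,0,0.0095,0,0.025,0,0,0.0095,0,0.025,0,0,0.0095,0,0.06,0,0,0.0095,0,0.06,0,0,0.0095,0,0.06,0,0,0.0095,0,0.06,0,0,0.0095,0,0.06,0,0,0.0095,0]

```text
clock: 14.6
position: [0.5724, 0.0831, 0.0697]
ee_rot: [0.707, 0.707, -0.0, -0.0]
ft_force: [-0.2, 0.3, 0.3]
grip_width: 0.704
```

Call:
jog_arm:
  steps: [0.06,0,0,-0.01,0,0.06,0,0,-0.03,0,0.06,0,0,-0.06,0,0.06,0,0,-0.09,0,0.06,0,-0.03,-0.1,0,0.06,0,-0.06,-0.1,0,0.06,0,-0.09,-0.1,0,0.06,0,-0.11,-0.1,0,0.06,0,-0.117,-0.1,0,0.06,0,-0.117,-0.1,0]

```text
clock: 15.6
position: [0.4554, 0.0831, 0.1706]
ee_rot: [0.707, 0.707, 0.0, 0.001]
ft_force: [0.6, -1.3, 0.2]
grip_width: 0.706
```

```bash
python3 - <<'E'
from h import *
s,_=manip.camera("scene");cv2.imwrite("pics/s9.png",cv2.resize(s[180:280,190:320],None,fx=6,fy=6,interpolation=cv2.INTER_CUBIC)[:,:,::-1])
c,p,d=wshot("w9")
print(wproj(c,(.4555,.092,.04)))
E
```

```text
15.7 [0.4563 0.0831 0.1703] [0.7072 0.707  0.0004 0.0004]
[278.5456 190.9884]
```

View pics/s9.png

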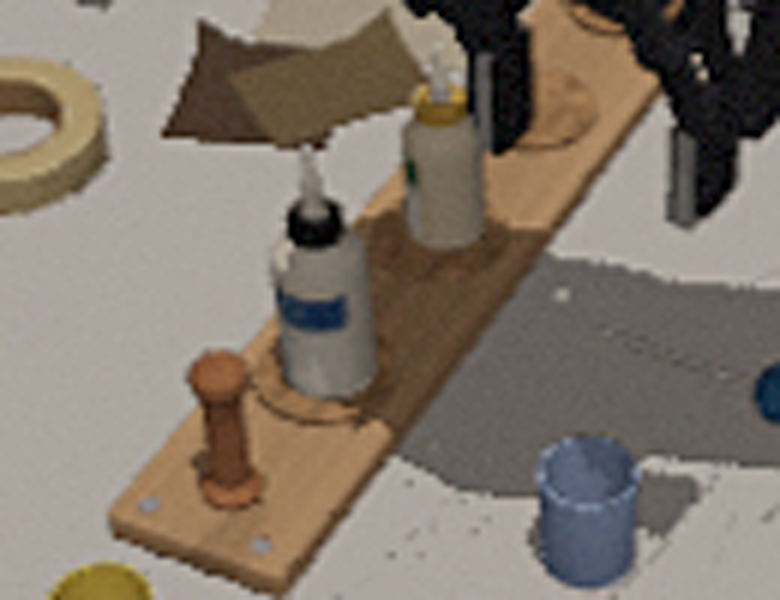

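View pics/w9.png

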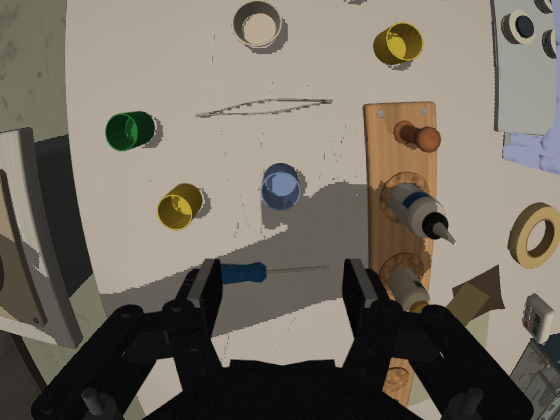

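```bash
python3 - <<'E'
from h import *;import pickle
c,p,d=pickle.load(open("w9.pkl","rb"))
h=cv2.cvtColor(p,cv2.COLOR_RGB2HSV)
m=((h[...,0]>105)&(h[...,0]<125)&(h[...,1]>60)&(h[...,2]>50)).astype(np.uint8);m[:150]=0;m[230:]=0;m[:,:250]=0;m[:,320:]=0
ys,xs=np.nonzero(m);print(xs.min(),xs.max(),ys.min(),ys.max())
print("vial rim",wray(c,281,187,.04),"cup rim",wray(c,257,22,.028),"d1",wray(c,408,198,.018))
E
```

```text
261 299 163 209
vial rim [0.4575 0.0954 0.04  ] cup rim [0.4382 0.2315 0.028 ] d1 [0.5771 0.0796 0.018 ]
```

Call:
jog_arm:
  steps: [0.06,0.01,0,0.02,0,0.06,0.01,0,0.05,0,0.06,0.01,0,0.08,0,0.06,0.01,0,0.11,0,0.06,0.01,0,0.13,0,0.06,0.01,0,0.142,0,0.06,0.01,0,0.146,0,0.06,0.01,0,0.146,0,0.028,0.01,0,0.146,0,0.028,0.01,0,0.146,0]
  grip_force: 20

```text
clock: 16.7
position: [0.4562, 0.0932, 0.0247]
ee_rot: [0.707, 0.707, 0.001, 0.001]
ft_force: [-1.1, -1.1, 14.7]
grip_width: 0.373
```

Call:
jog_arm:
  steps: [0.028,0,0,0,0,0.028,0,0,0,0,0.028,0,0,0,0,0.028,0,0,-0.01,0,0.028,0,0,-0.03,0,0.028,0,0,-0.06,0,0.028,0,0,-0.09,0,0.028,0,0,-0.12,0,0.028,0,0,-0.135,0,0.028,0,0,-0.14,0]

```text
clock: 17.7
position: [0.4562, 0.0934, 0.1661]
ee_rot: [0.707, 0.707, 0.001, 0.001]
ft_force: [0.8, 0.3, -1.1]
grip_width: 0.381
```

```bash
python3 - <<'E'
from h import *
c,p,d=wshot("w10")
s,_=manip.camera("scene");cv2.imwrite("pics/s10.png",cv2.resize(s[120:300,190:390],None,fx=3,fy=3)[:,:,::-1])
E
```

```text
17.75 [0.456  0.0933 0.1656] [0.7071 0.7071 0.0009 0.0011]
```

View pics/w10.png

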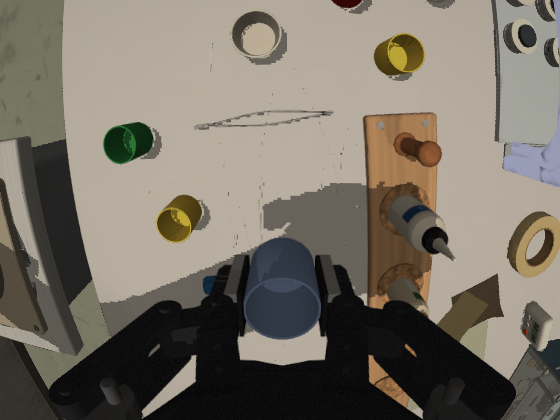

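View pics/s10.png

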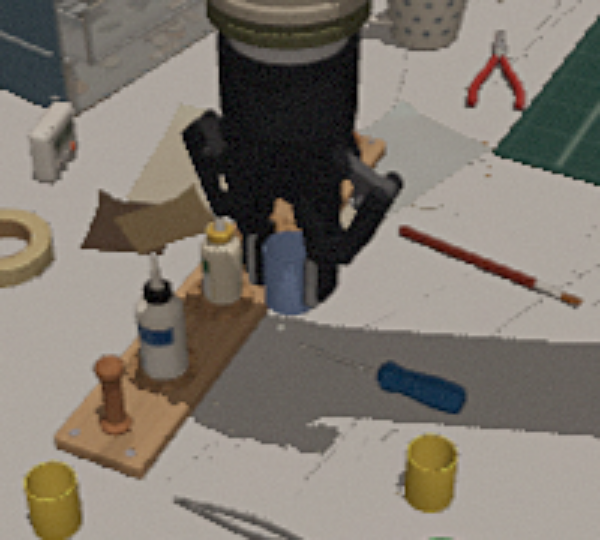

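Call:
jog_arm:
  steps: [0.028,-0.01,0,-0.005,0,0.028,-0.035,0.01,-0.005,0,0.028,-0.065,0.025,-0.005,0,0.028,-0.095,0.05,-0.005,0,0.028,-0.125,0.08,-0.005,0,0.028,-0.15,0.105,0,0,0.028,-0.168,0.125,0,0,0.028,-0.177,0.133,0,0,0.028,-0.179,0.1345,0,0,0.028,-0.179,0.1345,0.01,0]

```text
clock: 18.8
position: [0.59, -0.0853, 0.1544]
ee_rot: [0.707, 0.707, 0.001, 0.0]
ft_force: [0.4, 0.6, -0.3]
grip_width: 0.381
```

Call:
jog_arm:
  steps: [0.028,0,0,0.015,0,0.028,0,0,0.04,0,0.028,0,0,0.065,0,0.028,0,0,0.085,0,0.028,0,0,0.1,0,0.028,0,0,0.106,0,0.028,0,0,0.106,0,0.028,0,0,0.106,0,0.028,0,0,0.106,0,0.028,0,0,0.106,0]

```text
clock: 19.8
position: [0.5904, -0.0859, 0.0487]
ee_rot: [0.707, 0.707, 0.0, 0.001]
ft_force: [-0.4, 0.3, 0.1]
grip_width: 0.377
```

```bash
python3 - <<'E'
from h import *
s,_=manip.camera("scene");cv2.imwrite("pics/s11.png",cv2.resize(s[150:250,220:350],None,fx=6,fy=6,interpolation=cv2.INTER_CUBIC)[:,:,::-1])
o=manip.get_obs();P=o["position"];print(P)
print([(proj("scene",q)+.5-[220,150])*6-.5 for q in [(P[0],P[1],P[2]-.0247),(.5906,-.0857,.018)]])
E
```

```text
[ 0.5903 -0.086   0.0485]
[array([357.3914, 275.2628]), array([356.6609, 286.829 ])]
```

View pics/s11.png

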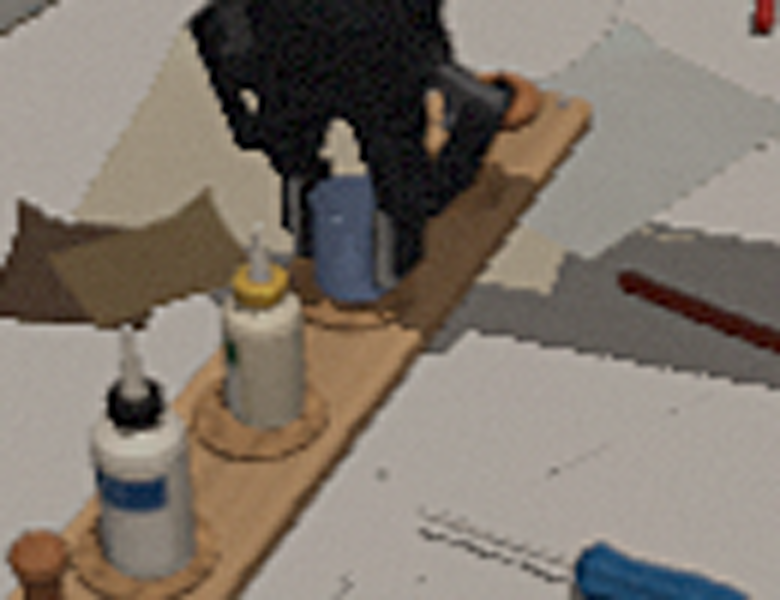

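Call:
jog_arm:
  steps: [0.028,0,0,0.003,0,0.028,0,0,0.006,0,0.028,0,0,0.006,0,0.028,0,0,0.006,0,0.06,0,0,0.006,0,0.06,0,0,0.006,0,0.06,0,0,0.006,0,0.06,0,0,0.006,0,0.06,0,0,-0.01,0,0.06,0,0,-0.03,0]

```text
clock: 20.85
position: [0.5894, -0.0857, 0.0783]
ee_rot: [0.707, 0.707, -0.0, -0.001]
ft_force: [0.3, -0.0, 0.4]
grip_width: 0.705
```

Call:
jog_arm:
  steps: [0.065,0,0,-0.03,0,0.065,0,-0.01,-0.07,0,0.065,0.01,-0.035,-0.1,0,0.065,0.04,-0.065,-0.11,0,0.065,0.075,-0.095,-0.11,0,0.065,0.115,-0.12,-0.11,0,0.065,0.155,-0.14,-0.11,0,0.065,0.2,-0.15,-0.11,0,0.065,0.245,-0.152,-0.11,0,0.065,0.275,-0.152,-0.11,0]

```text
clock: 21.85
position: [0.437, 0.1924, 0.1894]
ee_rot: [0.706, 0.708, 0.001, 0.001]
ft_force: [0.6, -0.4, 0.4]
grip_width: 0.758
```

Call:
jog_arm:
  steps: [0.065,0.01,0,0,0,0.065,0.025,0,0,0,0.065,0.038,0,0.01,0,0.065,0.043,0,0.02,0,0.065,0.043,0,0.03,0,0.065,0.043,0,0.03,0,0.065,0.043,0,0.03,0,0.065,0.043,0,0.03,0,0.065,0.043,0,0.03,0,0.065,0.043,0,0.03,0]

```text
clock: 22.85
position: [0.4381, 0.232, 0.1581]
ee_rot: [0.707, 0.707, 0.0, 0.0]
ft_force: [-0.3, 0.4, -0.0]
grip_width: 0.761
```

```bash
python3 - <<'E'
from h import *
c,p,d=wshot("w12")
print(wproj(c,(.4375,.232,.028)))
s,_=manip.camera("scene");cv2.imwrite("pics/s12.png",cv2.resize(s[150:250,210:340],None,fx=6,fy=6,interpolation=cv2.INTER_CUBIC)[:,:,::-1])
E
```

```text
22.9 [0.4381 0.232  0.158 ] [0.7072 0.707  0.0002 0.0002]
[278.6951 201.6225]
```

View pics/w12.png

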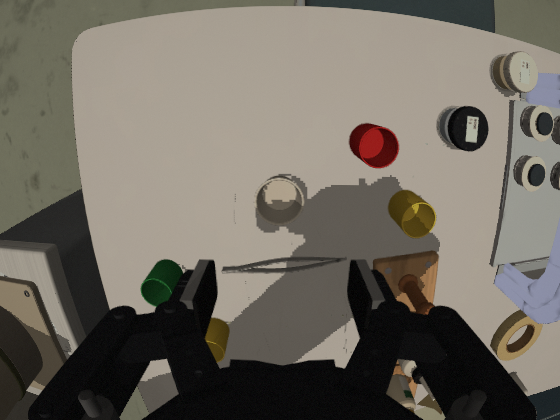

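View pics/s12.png

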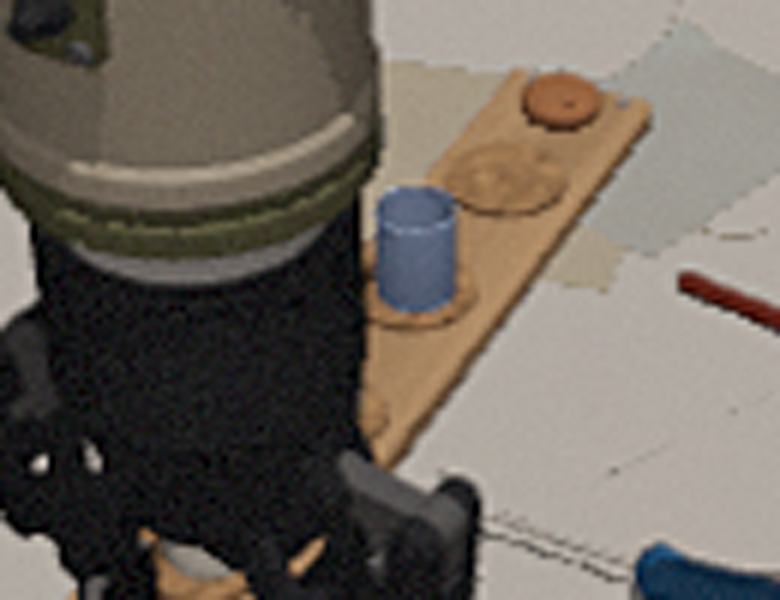

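Call:
jog_arm:
  steps: [0.065,0,-0.0005,0.02,0,0.065,0,-0.0005,0.045,0,0.065,0,-0.0005,0.07,0,0.065,0,-0.0005,0.09,0,0.065,0,-0.0005,0.11,0,0.065,0,-0.0005,0.122,0,0.065,0,-0.0005,0.13,0,0.065,0,-0.0005,0.134,0,0.065,0,-0.0005,0.134,0,0.065,0,-0.0005,0.134,0]

```text
clock: 23.95
position: [0.4378, 0.2323, 0.0244]
ee_rot: [0.707, 0.707, 0.0, 0.0]
ft_force: [0.2, 0.3, 0.3]
grip_width: 0.76
```

Call:
jog_arm:
  steps: [0.055,0,0,0,0,0.05,0,0,0,0,0.035,0,0,0,0,0.035,0,0,0,0,0.035,0,0,0,0,0.035,0,0,0,0,0.035,0,0,0,0,0.035,0,0,-0.004,0,0.035,0,0,-0.012,0,0.035,0,0,-0.02,0]
  grip_force: 20

```text
clock: 24.95
position: [0.4374, 0.2322, 0.0445]
ee_rot: [0.707, 0.707, 0.0, -0.0]
ft_force: [-0.3, -0.6, 0.2]
grip_width: 0.461
```

```bash
python3 - <<'E'
from h import *
c,p,d=wshot("w13")
s,_=manip.camera("scene");cv2.imwrite("pics/s13.png",cv2.resize(s[220:350,180:340],None,fx=5,fy=5,interpolation=cv2.INTER_CUBIC)[:600,:,::-1])
E
```

```text
25.0 [0.4381 0.2326 0.0457] [0.707  0.7072 0.0008 0.0004]
```

View pics/w13.png

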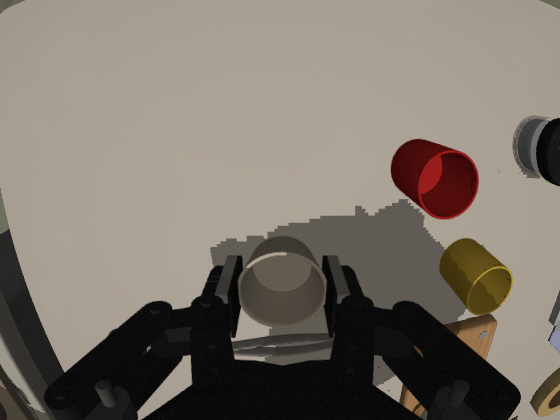

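View pics/s13.png

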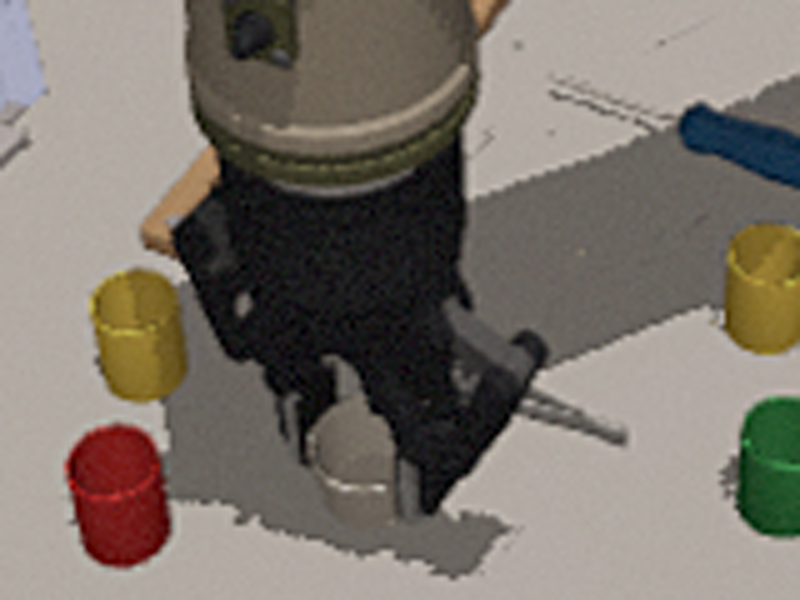

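The cup is held level at 39.4 mm. I'll lift it and carry it on the robot side of the rail, around to disc_4.

Call:
jog_arm:
  steps: [0.035,0,0,-0.02,0,0.035,0,0,-0.05,0,0.035,-0.01,0,-0.085,0,0.035,-0.03,0,-0.11,0,0.035,-0.06,0.005,-0.125,0,0.035,-0.095,0.01,-0.125,0,0.035,-0.135,0.015,-0.125,0,0.035,-0.175,0.02,-0.125,0,0.035,-0.215,0.03,-0.125,0,0.035,-0.255,0.045,-0.125,0]

```text
clock: 26.05
position: [0.4822, -0.0247, 0.1691]
ee_rot: [0.707, 0.707, -0.0, 0.001]
ft_force: [0.3, 0.3, 0.2]
grip_width: 0.461
```

Call:
jog_arm:
  steps: [0.035,-0.04,0.02,0,0,0.035,-0.075,0.045,0,0,0.035,-0.105,0.07,0,0,0.035,-0.13,0.095,0,0,0.035,-0.143,0.112,0,0,0.035,-0.147,0.117,0.01,0,0.035,-0.147,0.117,0.025,0,0.035,-0.147,0.117,0.045,0,0.035,-0.147,0.117,0.06,0,0.035,-0.147,0.117,0.07,0]

```text
clock: 27.05
position: [0.5981, -0.1688, 0.0969]
ee_rot: [0.707, 0.708, -0.001, -0.001]
ft_force: [0.7, 0.6, -0.5]
grip_width: 0.462
```

```bash
python3 - <<'E'
from h import *
c,p,d=wshot("w14")
E
```

```text
27.1 [ 0.5977 -0.169   0.0958] [ 0.7068  0.7074 -0.0009 -0.0015]
```

View pics/w14.png

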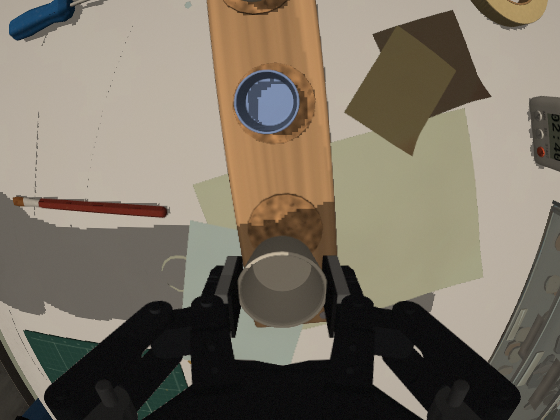

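```bash
python3 - <<'E'
from h import *;import pickle
c,p,d=pickle.load(open("w14.pkl","rb"))
print("d4 pred",wproj(c,(.5997,-.17,.018)),"d3 pred",wproj(c,(.5906,-.0857,.018)),"vial rim",wray(c,267,101,.058),"d3",wray(c,274.5,103,.018),"d4",wray(c,285,223,.018))
R=c["world_to_cam"];print("cup rim",wray(c,282.5,288,.0958+.0036))
h=cv2.cvtColor(p,cv2.COLOR_RGB2HSV); cv2.imwrite("pics/w14c.png",cv2.resize(p[40:270,180:380],None,fx=3,fy=2.6,interpolation=cv2.INTER_CUBIC)[:,:,::-1])
E
```

```text
d4 pred [281.6621 226.212 ] d3 pred [267.0709  98.7663] vial rim [ 0.5924 -0.0872  0.058 ] d3 [ 0.5952 -0.0884  0.018 ] d4 [ 0.602  -0.1677  0.018 ]
cup rim [ 0.6003 -0.1671  0.0994]
```

View pics/w14c.png

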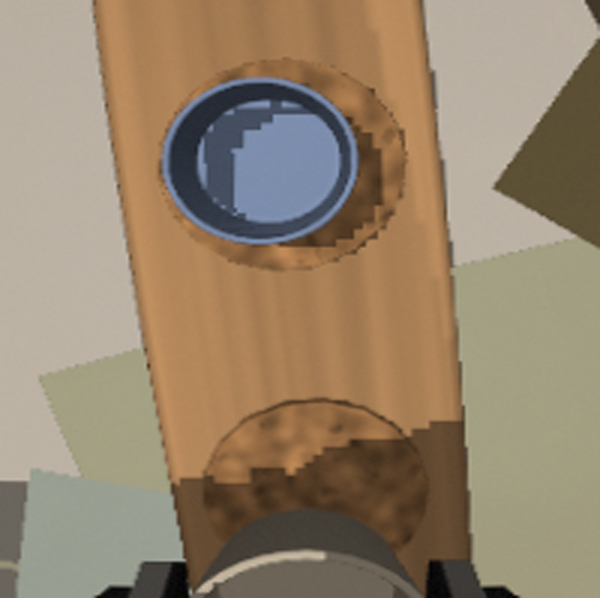

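Call:
jog_arm:
  steps: [0.035,0,0,0.01,0,0.035,0,0,0.025,0,0.035,0,0,0.037,0,0.035,0,0,0.044,0,0.035,0,0,0.047,0,0.035,0,0,0.047,0,0.035,0,0,0.047,0,0.035,0,0,0.047,0,0.035,0,0,0.047,0,0.035,0,0,0.047,0]

```text
clock: 28.1
position: [0.5996, -0.17, 0.0521]
ee_rot: [0.707, 0.707, 0.0, 0.0]
ft_force: [-0.8, -0.7, -0.6]
grip_width: 0.457
```

```bash
python3 - <<'E'
from h import *
c,p,d=wshot("w15")
cv2.imwrite("pics/w15c.png",cv2.resize(p[20:360,160:400],None,fx=2.5,fy=1.76,interpolation=cv2.INTER_CUBIC)[:,:,::-1])
s,_=manip.camera("scene");cv2.imwrite("pics/s15.png",cv2.resize(s[150:250,230:360],None,fx=6,fy=6,interpolation=cv2.INTER_CUBIC)[:,:,::-1])
E
```

```text
28.15 [ 0.5995 -0.1699  0.052 ] [0.7071 0.7071 0.     0.0002]
```

View pics/s15.png

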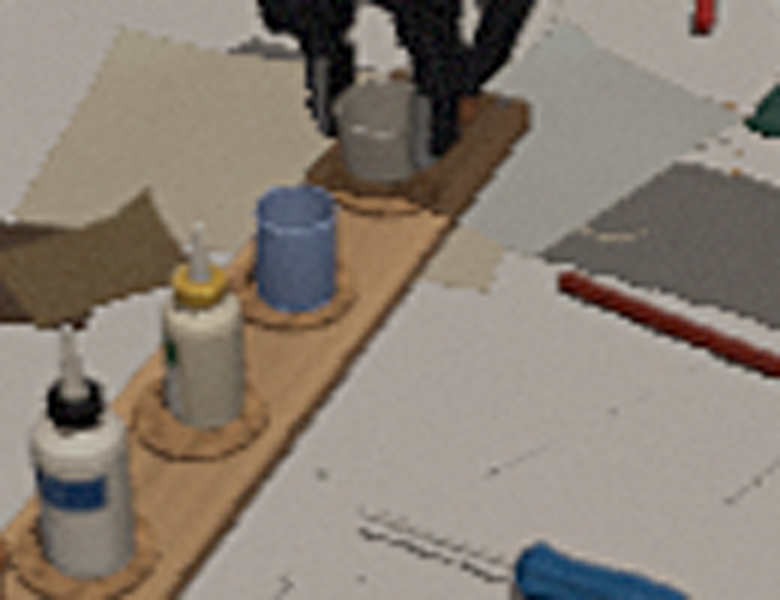

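Call:
jog_arm:
  steps: [0.035,0,0,0.004,0,0.035,0,0,0.008,0,0.035,0,0,0.0095,0,0.035,0,0,0.0095,0,0.035,0,0,0.0095,0,0.065,0,0,0.0095,0,0.065,0,0,0.0095,0,0.065,0,0,0.0095,0,0.065,0,0,0.0095,0,0.065,0,0,0,0]

```text
clock: 29.2
position: [0.5985, -0.1697, 0.0509]
ee_rot: [0.707, 0.707, -0.001, -0.001]
ft_force: [0.8, 1.1, 0.3]
grip_width: 0.763
```

Call:
jog_arm:
  steps: [0.065,0,0,-0.02,0,0.065,0,0,-0.05,0,0.065,0,0,-0.09,0,0.065,-0.02,-0.01,-0.12,0,0.065,-0.055,-0.03,-0.14,0,0.065,-0.09,-0.05,-0.14,0,0.065,-0.12,-0.07,-0.14,0,0.065,-0.14,-0.08,-0.14,0,0.065,-0.145,-0.08,-0.14,0,0.065,-0.145,-0.08,-0.14,0]

```text
clock: 30.2
position: [0.5195, -0.3153, 0.1923]
ee_rot: [0.708, 0.707, 0.0, 0.0]
ft_force: [-0.8, 0.7, 0.9]
grip_width: 0.762
```

```bash
python3 - <<'E'
from h import *
p,_=manip.camera("top"); s,_=manip.camera("scene"); np.savez("fin.npz",p=p,s=s)
cv2.imwrite("pics/t16.png",cv2.resize(p[130:200,200:390],None,fx=4.2,fy=4.2,interpolation=cv2.INTER_CUBIC)[:,:,::-1])
cv2.imwrite("pics/s16.png",cv2.resize(s[150:280,200:340],None,fx=4.5,fy=4.5,interpolation=cv2.INTER_CUBIC)[:,:,::-1])
c,p,d=wshot("w16")
E
```

```text
30.35 [ 0.5204 -0.3131  0.192 ] [ 0.7063  0.708   0.0004 -0.    ]
```

View pics/t16.png

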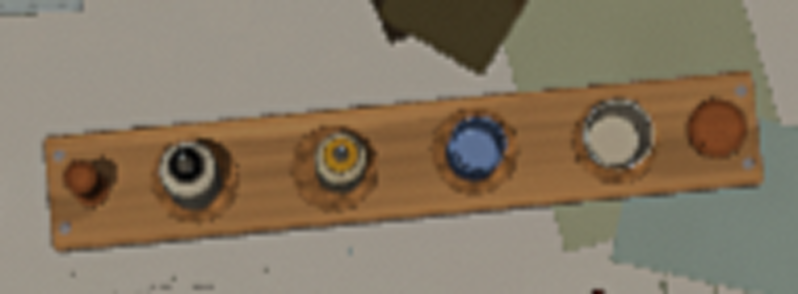

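View pics/s16.png

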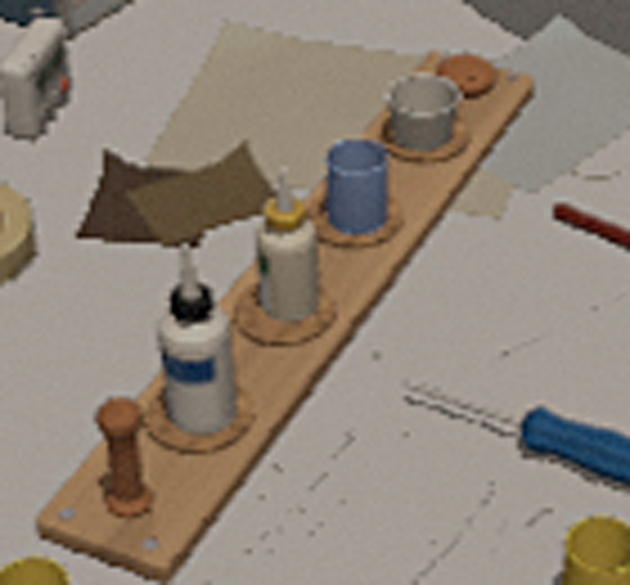

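View pics/w16.png

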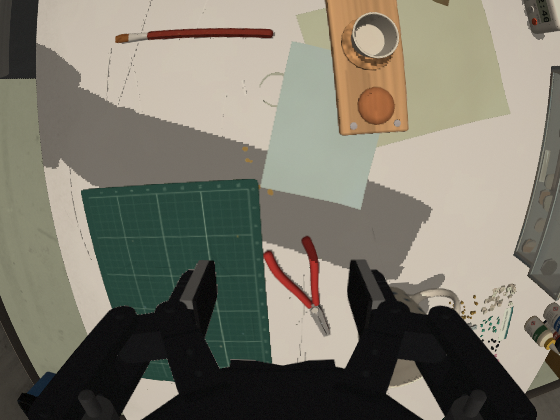

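```bash
python3 - <<'E'
from h import *
def T(x,y,z): return ray("top",(x+.5)/4.2-.5+200,(y+.5)/4.2-.5+130,z)
def S(x,y,z): return ray("scene",(x+.5)/4.5-.5+200,(y+.5)/4.5-.5+150,z)
for n,dd,o,z in [("tall",(197,180),(187,163),.103),("small",(336,167),(342,155),.078),("vial",(475,151),(475,147),.058),("cup",(614,141),(617,133),.046)]:
    print(n,"top: disc",T(*dd,.018),"obj",T(*o,z),"off mm",(T(*o,z)-T(*dd,.018))[:2]*1e3)
for n,dd,o,z in [("tall tip",(200,414),(186,247),.12),("small tip",(285,313),(284,170),.104),("vial",(356,214),(358,154),.058),("cup",(424,131),(424,94),.046)]:
    print(n,"scene: disc",S(*dd,.018),"off",(S(*o,z)-S(*dd,.018))[:2]*1e3)
E
```

```text
tall top: disc [0.5725 0.0797 0.018 ] obj [0.5704 0.0794 0.103 ] off mm [-2.1484 -0.3293]
small top: disc [ 0.5816 -0.0036  0.018 ] obj [ 0.5798 -0.0069  0.078 ] off mm [-1.7213 -3.3626]
vial top: disc [ 0.5924 -0.0867  0.018 ] obj [ 0.5886 -0.0839  0.058 ] off mm [-3.7986  2.8195]
cup top: disc [ 0.5995 -0.1699  0.018 ] obj [ 0.5998 -0.1677  0.046 ] off mm [0.2775 2.2116]
tall tip scene: disc [0.5711 0.0831 0.018 ] off [-1.3625  0.2414]
small tip scene: disc [0.5782 0.0012 0.018 ] off [-0.2426 -5.191 ]
vial scene: disc [ 0.5917 -0.0861  0.018 ] off [-1.8566 -0.4169]
cup scene: disc [ 0.6003 -0.1708  0.018 ] off [-2.0693  3.6307]
```

All four stand in order. Tall bottle, vial and cup are within about 2–4 mm of their disc centres, but the small bottle is 3–5 mm toward −y. There's plenty of time, so I'll mend it.

Call:
jog_arm:
  steps: [0.06,0.02,0.005,0,0,0.06,0.055,0.015,0,0,0.06,0.095,0.025,0,0,0.06,0.135,0.035,0,0,0.06,0.175,0.045,0,0,0.06,0.215,0.05,0,0,0.06,0.255,0.055,0,0,0.06,0.285,0.06,0,0,0.06,0.303,0.0605,0,0,0.06,0.309,0.0605,0,0]
  grip_force: 25

```text
clock: 31.35
position: [0.5798, -0.0016, 0.1921]
ee_rot: [0.705, 0.709, 0.001, -0.0]
ft_force: [-0.2, 0.3, -0.3]
grip_width: 0.702
```

Call:
jog_arm:
  steps: [0.06,0,0,0,0,0.06,0,0,0,0,0.06,0,0,0,0,0.06,0,0,0.015,0,0.06,0,0,0.03,0,0.06,0,0,0.045,0,0.06,0,0,0.05,0,0.06,0,0,0.05,0,0.06,0,0,0.05,0,0.06,0,0,0.05,0]

```text
clock: 32.35
position: [0.5803, -0.0058, 0.1424]
ee_rot: [0.707, 0.707, 0.0, 0.0]
ft_force: [0.4, 0.0, 0.2]
grip_width: 0.704
```

```bash
python3 - <<'E'
from h import *
c,p,d=wshot("w17")
print(wproj(c,(.581,-.0055,.104)))
E
```

```text
32.4 [ 0.5803 -0.0058  0.1425] [0.7071 0.7071 0.0004 0.0004]
[279.5517 250.6864]
```

View pics/w17.png

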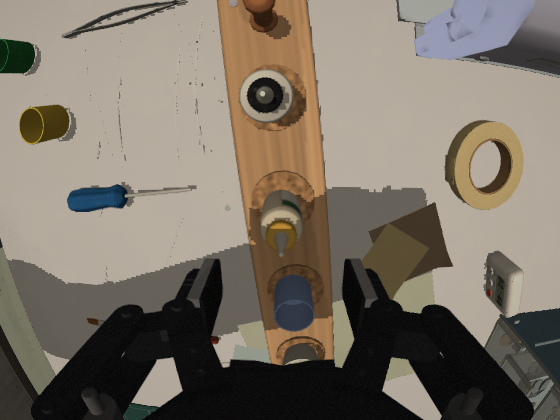

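Call:
jog_arm:
  steps: [0.06,0,0.0005,0.02,0,0.06,0,0.0005,0.04,0,0.06,0,0.0005,0.06,0,0.06,0,0.0005,0.075,0,0.06,0,0.0005,0.083,0,0.06,0,0.0005,0.085,0,0.06,0,0.0005,0.085,0,0.06,0,0.0005,0.085,0,0.02,0,0.0005,0.085,0,0.02,0,0.0005,0.085,0]

```text
clock: 33.4
position: [0.5807, -0.0059, 0.0573]
ee_rot: [0.707, 0.707, 0.0, 0.0]
ft_force: [0.8, -0.6, -0.0]
grip_width: 0.372
```

Call:
jog_arm:
  steps: [0.02,0,0,0,0,0.02,0,0,0,0,0.02,0,0,0,0,0.02,0,0,-0.004,0,0.02,0.002,0.0005,-0.006,0,0.02,0.0045,0.001,-0.006,0,0.02,0.0045,0.001,-0.006,0,0.02,0.0045,0.001,-0.006,0,0.02,0.0045,0.001,-0.004,0,0.02,0.0045,0.001,-0.002,0]

```text
clock: 34.4
position: [0.5813, -0.0015, 0.0585]
ee_rot: [0.707, 0.707, -0.0, 0.0]
ft_force: [0.9, 0.8, -0.5]
grip_width: 0.342
```

Call:
jog_arm:
  steps: [0.02,0,0,0.001,0,0.02,0,0,0.002,0,0.02,0,0,0.002,0,0.02,0,0,0.002,0,0.06,0,0,0.002,0,0.06,0,0,0.002,0,0.06,0,0,0.002,0,0.06,0,0,0.002,0,0.06,0,0,-0.015,0,0.06,0,0,-0.04,0]

```text
clock: 35.4
position: [0.5806, -0.0013, 0.099]
ee_rot: [0.707, 0.707, -0.001, -0.001]
ft_force: [0.4, -0.7, 0.4]
grip_width: 0.704
```

Call:
jog_arm:
  steps: [0.06,0,0,-0.03,0,0.06,0,0,-0.06,0,0.06,0,0,-0.09,0,0.06,-0.02,-0.01,-0.1,0,0.06,-0.06,-0.02,-0.1,0,0.06,-0.1,-0.03,-0.1,0,0.06,-0.14,-0.04,-0.1,0,0.06,-0.18,-0.05,-0.1,0,0.06,-0.22,-0.055,-0.1,0,0.06,-0.26,-0.06,-0.1,0]

```text
clock: 36.4
position: [0.521, -0.2629, 0.2005]
ee_rot: [0.707, 0.707, 0.0, 0.001]
ft_force: [0.7, 0.8, 0.5]
grip_width: 0.703
```

Call:
jog_arm:
  steps: [0.06,-0.03,0,0,0,0.06,-0.05,0,0,0,0.06,-0.05,0,0,0,0.06,-0.05,0,0,0,0.06,-0.05,0,0,0,0.06,-0.05,0,0,0,0.06,-0.05,0,0,0,0.06,-0.05,0,0,0,0.06,-0.05,0,0,0,0.06,-0.05,0,0,0]

```text
clock: 37.4
position: [0.5214, -0.3113, 0.1988]
ee_rot: [0.707, 0.707, 0.0, 0.0]
ft_force: [-0.6, 0.1, 0.5]
grip_width: 0.703
```

```bash
python3 - <<'E'
from h import *
p,_=manip.camera("top"); s,_=manip.camera("scene")
a=cv2.resize(p[130:200,200:390],None,fx=4.2,fy=4.2,interpolation=cv2.INTER_CUBIC)
b=cv2.resize(s[150:280,200:340],None,fx=4.5,fy=4.5,interpolation=cv2.INTER_CUBIC)
cv2.imwrite("pics/t18.png",a[:,:,::-1]);cv2.imwrite("pics/s18.png",b[:,:,::-1])
E
```

```text
(no output)
```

View pics/t18.png

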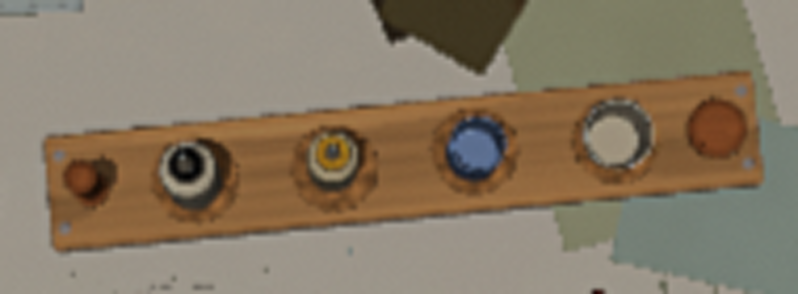

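View pics/s18.png

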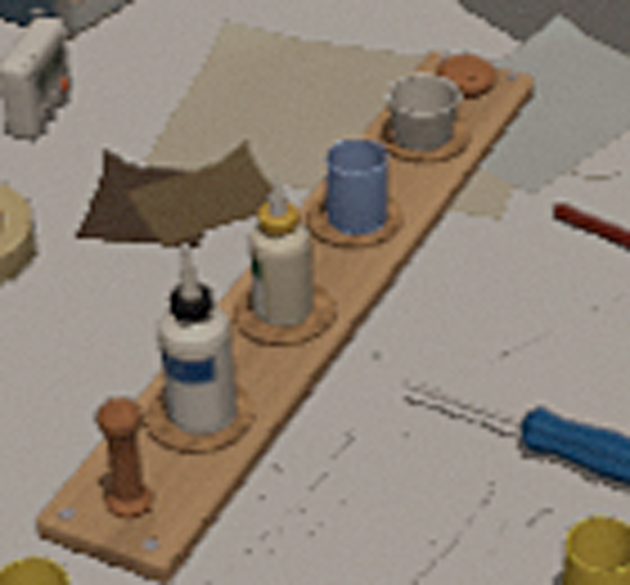

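The small bottle is now centred, with its collar at (333,152) in the top crop and its disc near (336,167). All four stand upright and the gripper is well clear.

```bash
python3 -c "
from workcell import manip
print(manip.hand_in())"
```

```text
the job is handed in; nothing more can be done
None
```

The resin kit is set out along the rail in height order. From the tall post on the left (+y) to the flat knob on the right: tall bottle on disc_1, small bottle on disc_2, blue vial on disc_3, cup on disc_4. I handed it in at about 37.5 s of the 104 s allowed; `hand_in()` gives no verdict.

- **Final state:** The last top and scene pictures show all four upright on their discs, with the gripper open and about 0.16 m clear of the nearest item, the cup.
- **Centring:** Before the last correction, the tall bottle, vial and cup measured about 1–5 mm off their disc centres, near the limit of the calibration. The worst readings were the vial, 4–5 mm from above but about 2 mm in the scene view, and the cup, about 2 mm from above but 4 mm in the scene view.
- **Small bottle:** It was 3–5 mm off toward −y after the first placing, so I picked it up again and shifted it about 4.5 mm. I checked the result by eye in both views and did not measure it again.
- **Forces:** The highest wrist force at the end of any move was 14.7 N on one axis, at the vial grasp. It may have been the fingertips touching the table or the arm still settling. Forces between those readings were not checked.
- **Disagreements:** The wrist camera read about 2–3 mm high in x compared with the gripper position. I corrected for that when placing the small bottle and the cup.

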